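# Test the autosampler's stop button and start homing

## Robot

A 7-joint arm with a two-finger parallel gripper is mounted at the origin on the work surface. World frame = base frame: x ahead of the robot, y to its left, z up, the work surface at z = 0. Lengths are in m, angles in rad, forces in N, time in s.
With the tool pointing down it reaches from about 0.4 to 0.85 m from the base axis. Payload 10.4 kg.
Tool frame: the origin (TCP) lies between the finger pads; the fingertips stand 19 mm ahead of it and the grasp point (between the pads) is the TCP; z points along the fingers, y is the direction in which the jaws open and shut (so a half turn about z gives the same grasp; the last joint's range is limited). The gripper opens to 85 mm and grips with 20 to 120 N. Pads are 22 mm wide; open, the fingers measure 114 mm over their backs; the gripper's body (76 mm by 85 mm) begins 54 mm behind the grasp point. The pads swing forward as they close: fully open they stand 13 mm farther back than shut.
Start: joints at [1.124, 0.332, -0.065, 1.46, 0.022, 1.35, -0.088], TCP at [0.257, -0.57, 0.25] pointing down, gripper open.
Joint ranges: [-2.6, 2.6], [-0.5, 2.12], [-1.47, 1.34], [0.16, 2.42], [-1.27, 4.41], [0.06, 2.06], [-2.6, 2.6]. Speed limits (rad/s): [2.22, 2.22, 2.79, 2.79, 3.14, 3.14, 3.14].

## Interface

Orientations are given as a unit quaternion [x, y, z, w].
In Python, from workcell import manip gives the robot as it stands.
- The arm moves only by the shell command python3 -m jog 'ROWS' [FORCE]. ROWS is JSON, a list of rows, each an object with "offset": the shift along the tool's x, y, z as a fraction of full scale, a list of three; "rotation": the turn, a rotation vector about the tool's x, y, z as a fraction of full scale, a list of three; "fingers": the opening, from -1 (shut) to 1 (fully open), so that 0 is half open. A call has 1 to 8 rows; each row shifts and turns the commanded pose from where the row before left it, along the tool's axes as they then stand; what a row does not reach is not made up. Full scale, the value 1, is 0.15 m for a shift and 2 rad for a turn. A row lasts 1/8 s, in which the tool goes at most 62.5 mm and 10.7 degrees, less where a joint would pass 70% of its speed; a pose out of reach is approached as far as the arm can. A call with a number of a shift or a turn outside -1 to 1 is refused whole. A call with a gripper value outside its range is refused whole. The fingers move at their own pace and stop on an object; FORCE is the grip in N (left out, the last holds). Time passes only in rows, so rows that do not move let the fingers close. It gives the time, the measured TCP pose, the force and the opening at its end, in the units of the state.
- manip.get_obs(): the state, without advancing time (a new reading comes with each control period).
- manip.camera(name): name is "scene" or "top" or "wrist"; returns the picture (480x640x3 uint8, red, green, blue); there is no depth.
- manip.camera_info(name): a dict with "mtx" (3x3 intrinsics, pixels), "xyz" and "rotation" of the camera in the world. Camera axes: x right, y down, z forward; pixel columns grow to the right and rows downward; lengths in m; the calibration is good to about 2 mm. A picture is of the moment at which its call begins: read the wrist's pose just before it. camera_info takes no time and is no camera call; for the wrist camera it gives the pose at the moment of the call.
- manip.hand_in(): hands the job in, once; it reports no verdict.
Trained networks look in the newest picture that a camera, given by its name, has taken for a name from the list of things; names that differ only in an ending like _2 or _b are one class to them, and where a whole thing is asked for, a point or a joint stands for the part that bears it (a point fixed in the world has none). Each returns a list of dicts, best first, with "conf" (0 to 1); they miss things now and then, are a little off and sometimes report something else, mostly with a low value. They report only what shows in the picture. A call takes as long as a camera call.
- manip.recognise(camera, query): "bbox" ([left, top, right, bottom] in pixels, round what is visible of it).
The state is a dict: "clock": time; "joint_pos": joint angles; "joint_velocities": joint speeds; "tau": joint torques, N m; "position": TCP position; "ee_rot": TCP orientation; "ft_force": force on the tool from outside, world axes, zero at the start; "torque": the same for the moment, N m; "grip_width": opening from 0.0 (shut) to 1.0 (fully open).
Only numpy, scipy, OpenCV 4.12 (cv2) and the standard library are available. Lean on these libraries where they do the work, as an engineer would, in place of code of your own. Each camera call takes 0.05 s, during which the arm holds its last target. There are 200 camera calls.

## Task

Test the sampler's stop: with the fingertips, press the big mushroom stop button down until it latches, then twist it clockwise (seen from above) by pushing its raised wing sideways until it pops fully up again. Then press the small flat round homing button on its own station fully in and finish while still holding it in. Do it all gently by pushing only, without gripping the button, and leave the dial with the bar grip and all the loose things as they are.

Things in the scene. Friction and masses are not known exactly. Their poses are not given: they have to be found in the camera images.
- stop_station: control station fixed to the bench: cream case 100 x 100 mm, 55 mm tall, with a metal top plate; origin at the centre of its underside on the bench, z up, x and y along its sides; it carries the mushroom stop button at its centre. The button's wing (untwisted) lies along this body's y axis
- stop_top (a point): centre of the top edge of the wing on the stop button, on its vertical turning axis, 115 mm above the bench when the button is up; turns and sinks with the head, y axis along the wing. Wing: upright black rib across the dome, 54 mm long, 10 mm thick, flat sides; push the button in from here. 19 mm from the axis the dome surface is 23 mm below this point
- stop_dome (a point): crown of the stop button's black dome, inside the wing, 21 mm below the wing's top, on the turning axis. Dome 60 mm across; its rim is 4 mm tall, its underside 15 mm below this point. Beneath it are 10 mm of free stroke, then a 52 mm wide metal collar 14 mm tall on the case
- stop_stem (a joint): how far the stop button is pressed in, m: 0 up, 0.010 at the bottom stop. A return spring resists with 4 N at the start and 6.5 N at the bottom. Once pressed beyond about 0.007 a latch catches it, and when let go it stays down at about 0.0065 until it is twisted; pressed less, it comes back up
- stop_head (a joint): twist of the stop button, rad: 0 at rest, grows clockwise seen from above, hard stop at 0.9. At about 0.5 rad (30 degrees) the latch lets go and the spring lifts the head the whole 6.5 mm, so leave the dome room to rise. Needs at most 0.1 N m (about 5 N at 20 mm from the axis). A weak spring turns the head back to 0 when let go
- home_station: control station fixed to the bench: cream case 100 x 100 mm, 55 mm tall, with a metal top plate; origin at the centre of its underside on the bench, z up, x and y along its sides; it carries the flat round homing button at its centre
- home_top (a point): centre of the top of the homing button (flat black disc 32 mm across, in a 48 mm wide metal collar whose top is 67 mm above the bench); this point is 77 mm above the bench when the button is out, and moves with it
- home (a joint): how far the homing button is pressed in, m: 0 out, 0.006 fully in; springs back when let go; about 1.5 N to start moving and 5 N fully in
- dial_station: control station fixed to the bench: cream case 100 x 100 mm, 55 mm tall, with a metal top plate; origin at the centre of its underside on the bench, z up, x and y along its sides; it carries the selector dial: a 44 mm wide knob with a bar grip 42 mm long, 14 mm thick, top 99 mm above the bench; not to be touched
- dial (a joint): angle of the selector dial, rad, 0 at the start; must be left alone
- vial_a: frosted capped sample vial, loose, 27 mm wide, 45 mm tall; origin at the centre of its underside; bystander
- vial_b: frosted capped sample vial, loose, 27 mm wide, 45 mm tall; origin at the centre of its underside; bystander
- vial_c: frosted capped sample vial, loose, 27 mm wide, 45 mm tall; origin at the centre of its underside; bystander
- jar: small amber jar with white cap, loose, 44 mm wide, 55 mm tall; origin at the centre of its underside; bystander
- flask: white plastic bottle with blue cap, loose, 60 mm wide, 110 mm tall; origin at the centre of its underside; bystander
- driver: screwdriver, loose, lying, 160 mm long along its x axis; bystander
- beaker: clear plastic beaker, loose, 60 mm wide, 60 mm tall; origin at the centre of its underside; bystander

How it is judged:
On the way, in this order (a step that is already met when the one before it is completed fails the run):
1. the stop button is pressed in to its latch (value of joint stop_stem above 0.006 m), for 0.2 s.
2. the latched stop button is being twisted clockwise (value of joint stop_head above 0.25 rad and value of joint stop_stem above 0.002 m).
3. the stop button has popped up (value of joint stop_stem below 0.0015 m), for 0.2 s.
4. the homing button is pressed in (value of joint home above 0.0045 m), for 0.2 s.
At the end, for the whole second after the job is handed in: The stop button is up again (within 1.5 mm), untouched and turned back (within 0.15 rad), and the homing button is held in by the fingers (at least 4.5 of its 6 mm, over 1 N) through the last second (value of joint stop_stem below 0.0015 m and value of joint stop_head below 0.15 rad and value of joint home above 0.0045 m and contact force between the fingers and home above 1 N and contact force between the fingers and stop_head below 0.5 N); the arm keeps its last pose, push and grip.
It fails at once if the stop button is gripped or pushed with more than 40 N (contact force between the fingers and stop_head above 40 N).
It fails at once if the homing button is pushed with more than 40 N (contact force between the fingers and home above 40 N).
It fails at once if the dial is turned by more than 0.2 rad (value of joint dial above 0.2 rad).
It fails at once if a loose thing is lifted, knocked or moved by more than 20 mm (distance of any of vial_a, vial_b, vial_c, jar, flask, driver, beaker from where it was at the start of the episode above 0.02 m).
It also fails if it takes over 45 s, if anything falls off the work surface, if the arm or the gripper's body presses on something with over 40 N, if the wrist force passes 120 N, or if a joint passes its speed limit or range.

## Working session

There is one attempt and no reset: what is moved stays moved. The work goes in short steps, Python scripts to look and compute and a shell command to move; the robot and the scene stay as the last step left them, time stands still between calls to the robot, and variables do not carry over. Pictures are saved under pics/ and viewed, about 8 in all and at most 12, crops included, and the job is handed in when it is done.

```bash
mkdir -p pics; ls
python3 - <<'E'
from workcell import manip
import cv2,numpy as np
o=manip.get_obs();print({k:np.round(v,3) for k,v in o.items()})
for c in("scene","top"):
    im=manip.camera(c);cv2.imwrite(f"pics/{c}0.png",im[:,:,::-1])
    i=manip.camera_info(c);print(c,i)
    for q in("stop_station","stop_top","home_station","home_top","dial_station","dial"):
        print(q,[(round(d["conf"],2),np.round(d["bbox"]).tolist()) for d in manip.recognise(c,q)[:3]])
E
```

```text
pics
{'clock': np.float64(0.0), 'joint_pos': array([ 1.124,  0.333, -0.065,  1.461,  0.022,  1.35 , -0.089]), 'joint_velocities': array([ 0.001, -0.   ,  0.001, -0.001,  0.   , -0.001, -0.   ]), 'tau': array([-0.0000e+00, -6.2544e+01,  4.9000e-02, -3.9161e+01,  1.6000e-02,
        1.0000e-02, -0.0000e+00]), 'position': array([ 0.257, -0.569,  0.25 ]), 'ee_rot': array([ 0.978,  0.21 , -0.   , -0.001]), 'ft_force': array([0.292, 0.629, 0.253]), 'torque': array([-0.025, -0.001, -0.023]), 'grip_width': np.float64(0.997)}
scene {'mtx': array([[557.39969851,   0.        , 317.44212154],
       [  0.        , 557.39969851, 241.03022161],
       [  0.        ,   0.        ,   1.        ]]), 'xyz': array([ 1.06845414, -0.655859  ,  0.67550809]), 'rotation': array([ 0.83770508,  0.28425869, -0.14473689, -0.44328143])}
stop_station [(0.67, [248.0, 224.0, 264.0, 243.0]), (0.61, [263.0, 226.0, 325.0, 298.0])]
stop_top [(0.61, [277.0, 227.0, 313.0, 254.0])]
home_station [(0.65, [347.0, 199.0, 398.0, 252.0]), (0.64, [180.0, 288.0, 206.0, 322.0]), (0.28, [225.0, 386.0, 268.0, 446.0])]
home_top [(0.7, [369.0, 201.0, 383.0, 213.0])]
dial_station [(0.75, [158.0, 289.0, 233.0, 367.0]), (0.43, [264.0, 224.0, 326.0, 298.0])]
dial [(0.82, [180.0, 289.0, 206.0, 322.0])]
top {'mtx': array([[491.20217889,   0.        , 329.81677583],
       [  0.        , 491.20217889, 245.26693186],
       [  0.        ,   0.        ,   1.        ]]), 'xyz': array([0.31167248, 0.00696732, 1.1159045 ]), 'rotation': array([-0.6774032 ,  0.72646603, -0.08529162,  0.07808553])}
stop_station [(0.94, [292.0, 235.0, 353.0, 295.0])]
stop_top [(0.97, [309.0, 252.0, 332.0, 278.0])]
home_station [(0.8, [192.0, 224.0, 258.0, 289.0])]
home_top [(0.58, [215.0, 246.0, 228.0, 261.0])]
dial_station [(0.9, [399.0, 245.0, 460.0, 301.0])]
dial []
```

View pictures.

View pics/top0.png

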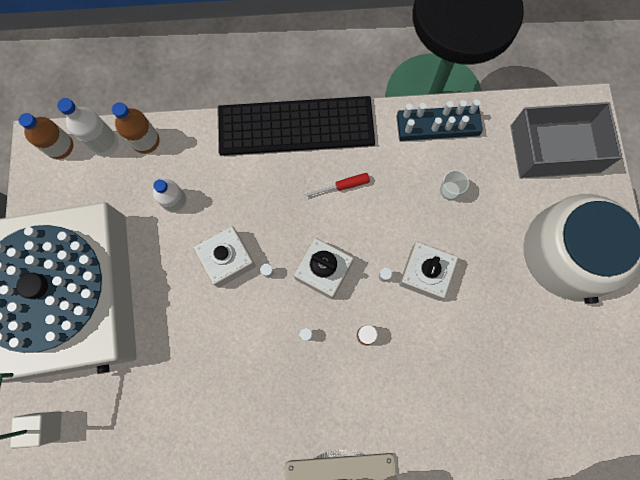

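View pics/scene0.png

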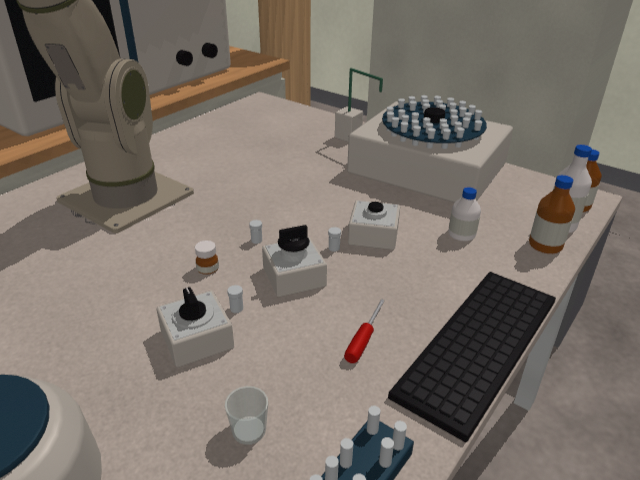

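```bash
cat > h.py <<'E'
from workcell import manip
import numpy as np
from scipy.spatial.transform import Rotation as R
def Rm(r):
    r=np.array(r); return r if r.shape==(3,3) else R.from_quat(r).as_matrix()
def back(c,uv,z,info=None):
    i=info or manip.camera_info(c); d=Rm(i["rotation"])@np.linalg.solve(np.array(i["mtx"]),[uv[0],uv[1],1]); p=np.array(i["xyz"])
    return p+d*(z-p[2])/d[2]
def proj(c,P,info=None):
    i=info or manip.camera_info(c); q=np.array(i["mtx"])@(Rm(i["rotation"]).T@(np.array(P)-i["xyz"])); return q[:2]/q[2]
E
python3 - <<'E'
from h import *
for n,uv,z in(("stop_top",(320.5,265),.1),("stop case",(322.5,265),.055),("home",(221.5,253.5),.077),("homecase",(225,256.5),.055),("dial",(429.5,273),.055)):
    p=back("top",uv,z);print(n,p.round(4),proj("scene",p).round(1))
E
```

```text
stop_top [0.5095 0.0106 0.1   ] [291.9 232.2]
stop case [0.518  0.0064 0.055 ] [294.3 254.4]
home [0.5542 0.2227 0.077 ] [372.5 204.7]
homecase [0.552  0.2197 0.055 ] [370.2 213.8]
dial [ 0.4838 -0.2263  0.055 ] [189.6 311.8]
```

```bash
python3 -m jog '[{"offset":[0.29,-0.255,0],"rotation":[0,0,0],"fingers":-1},{"offset":[0.29,-0.255,0],"rotation":[0,0,0],"fingers":-1},{"offset":[0.29,-0.255,0],"rotation":[0,0,0],"fingers":-1},{"offset":[0.29,-0.255,0],"rotation":[0,0,0],"fingers":-1},{"offset":[0.29,-0.255,0],"rotation":[0,0,0],"fingers":-1},{"offset":[0.29,-0.255,0],"rotation":[0,0,0],"fingers":-1},{"offset":[0.29,-0.255,0],"rotation":[0,0,0],"fingers":-1},{"offset":[0.29,-0.255,0],"rotation":[0,0,0],"fingers":-1}]' 20
python3 - <<'E'
from h import *
i=manip.camera_info("wrist");o=manip.get_obs();T=R.from_quat(o["ee_rot"]).as_matrix()
print(i,"cam in tool",T.T@(np.array(i["xyz"])-o["position"]),(T.T@Rm(i["rotation"])).round(3))
E
```

```text
clock: 1.7
position: [0.4489, -0.146, 0.2507]
ee_rot: [0.978, 0.21, 0.0, 0.0]
ft_force: [1.7, -0.2, -0.3]
grip_width: 0.002
{'mtx': array([[356.6919523 ,   0.        , 319.29087682],
       [  0.        , 356.6919523 , 240.47570933],
       [  0.        ,   0.        ,   1.        ]]), 'xyz': array([ 0.52285603, -0.11257769,  0.37495878]), 'rotation': array([ 0.82884582, -0.53594309, -0.08637975,  0.13534454])} cam in tool [ 8.11536935e-02  7.39184457e-05 -1.24247527e-01] [[-0.001 -0.948 -0.317]
 [ 1.    -0.001  0.001]
 [-0.001 -0.317  0.948]]
```

```bash
python3 -m jog '[{"offset":[0.187,-0.25,0],"rotation":[0,0,0],"fingers":-1},{"offset":[0.187,-0.25,0],"rotation":[0,0,0],"fingers":-1},{"offset":[0.187,-0.25,0],"rotation":[0,0,0],"fingers":-1},{"offset":[0,0,0],"rotation":[0,0,0],"fingers":-1}]'
python3 - <<'E'
from h import *
import cv2
i=manip.camera_info("wrist");im=manip.camera("wrist");cv2.imwrite("pics/w1.png",im[:,:,::-1])
for q,z in(("stop_station",.055),("stop_top",.1),("home_top",.077)):
    for d in manip.recognise("wrist",q)[:2]:
        b=d["bbox"];print(q,round(d["conf"],2),np.round(b).tolist(),back("wrist",((b[0]+b[2])/2,(b[1]+b[3])/2),z,i).round(4))
E
```

```text
clock: 2.2
position: [0.4792, -0.0067, 0.2507]
ee_rot: [0.977, 0.213, 0.001, -0.0]
ft_force: [-0.4, -0.4, 0.5]
grip_width: -0.0
stop_station 0.71 [253.0, 89.0, 399.0, 241.0] [0.5222 0.0064 0.055 ]
stop_top 0.96 [290.0, 137.0, 362.0, 212.0] [0.52   0.0062 0.1   ]
home_top 0.77 [50.0, 0.0, 100.0, 23.0] [0.5481 0.2194 0.077 ]
```

View pics/w1.png

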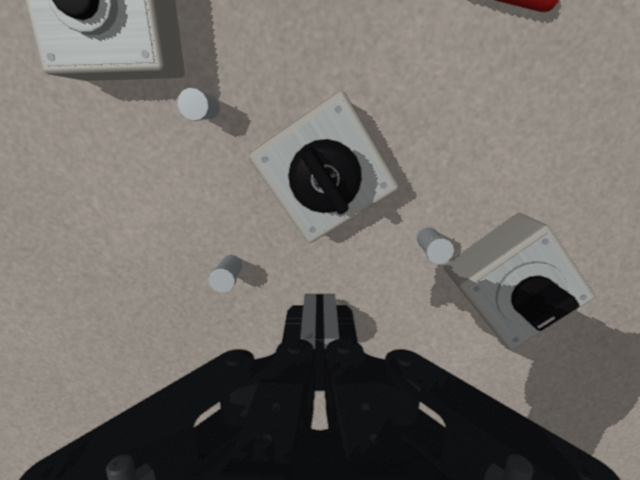

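Run:
```python
from h import *
import cv2
i=manip.camera_info("wrist");im=cv2.imread("pics/w1.png")
c=np.array([back("wrist",p,.055,i) for p in((250,157),(342,93),(397,187),(310,241))]);print(c.round(4),c.mean(0))
for a in range(4):
    d=c[(a+1)%4]-c[a];print(np.linalg.norm(d),np.degrees(np.arctan2(d[1],d[0])))
crop=cv2.resize(im[125:225,275:375],(600,600),interpolation=cv2.INTER_CUBIC)
cv2.imwrite("pics/w1c.png",cv2.convertScaleAbs(crop,alpha=2.2,beta=10))
```

```text
[[ 0.5009  0.0642  0.055 ]
 [ 0.5808  0.0128  0.055 ]
 [ 0.5302 -0.0658  0.055 ]
 [ 0.4512 -0.015   0.055 ]] [ 0.51575913 -0.00094695  0.055     ]
0.09497148852011102 -32.70679958817809
0.09351091589770465 -122.74629861785856
0.09389810007716881 147.21439183219186
0.0933871909218983 57.91227087472696
```

View pics/w1c.png

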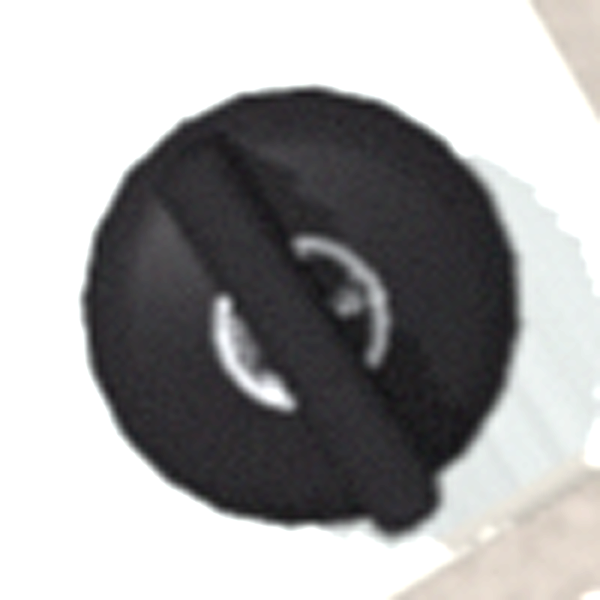

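Run:
```python
from h import *
o=manip.get_obs();print(o["position"],o["ee_rot"])
i=manip.camera_info("wrist")
print(back("wrist",(325.3,176),.082,i))
a=back("wrist",(306.7,151.7),.115,i);b=back("wrist",(342.5,209.5),.115,i);print(a,b,(a+b)/2,np.linalg.norm(a-b),np.degrees(np.arctan2(*(a-b)[1::-1])))
print(back("wrist",(325.3,173),.055,i))
for z in (.082,): print(back("top",(322.5,264),z))
```

```text
[ 0.47873715 -0.01184437  0.25025844] [ 9.77819153e-01  2.09450830e-01 -1.00528719e-04  2.10290858e-04]
[ 0.5161422 -0.0008204  0.082    ]
[0.53046789 0.02079021 0.115     ] [ 0.50291489 -0.02029924  0.115     ] [5.16691390e-01 2.45485338e-04 1.15000000e-01] 0.049472317951655055 56.155726928271406
[ 0.51517004 -0.00177425  0.055     ]
[0.51488765 0.00623959 0.082     ]
```

Run:
```python
from h import *
import cv2
o=manip.get_obs();print(o["position"],o["joint_velocities"].round(3))
i=manip.camera_info("wrist");im=manip.camera("wrist");cv2.imwrite("pics/w2.png",im[:,:,::-1])
g=im.max(2);m=(g<70).astype(np.uint8)
n,l,s,ce=cv2.connectedComponentsWithStats(m[100:250,250:400]);
for k in range(1,n):
    if s[k,4]>800: print(s[k],ce[k]+[250,100])
k=l[75,75] or None
for q,z in(("stop_station",.055),("stop_top",.09),("home_top",.077)):
    for d in manip.recognise("wrist",q)[:2]:
        b=d["bbox"];print(q,round(d["conf"],2),np.round(b,1).tolist(),back("wrist",((b[0]+b[2])/2,(b[1]+b[3])/2),z,i).round(4))
k=1+np.argmax(s[1:,4]);cn,_=cv2.findContours((l==k).astype(np.uint8),0,2);c=max(cn,key=cv2.contourArea)
e=cv2.fitEllipse(c);print(e,back("wrist",np.array(e[0])+[250,100],.082,i))
```

```text
[ 0.47873715 -0.01184437  0.25025844] [ 0.007  0.002 -0.     0.001 -0.001 -0.    -0.002]
[  33   36   73   75 4138] [319.13919768 172.62493958]
stop_station 0.56 [245.7, 85.2, 396.5, 236.9] [0.5231 0.0059 0.055 ]
stop_top 0.33 [41.4, 0.0, 91.4, 21.3] [0.5474 0.2102 0.09  ]
home_top 0.85 [42.9, 0.0, 91.6, 18.7] [0.5482 0.2184 0.077 ]
home_top 0.27 [19.7, 0.1, 178.2, 78.9] [0.5384 0.1931 0.077 ]
((69.10177612304688, 72.71148681640625), (71.7995376586914, 74.34414672851562), 155.1066131591797) [0.51650136 0.00487903 0.082     ]
```

```bash
python3 -m jog '[{"offset":[0.274,0,0],"rotation":[0,0,0],"fingers":-1},{"offset":[0,0,0.2],"rotation":[0,0,-0.072],"fingers":-1},{"offset":[0,0,0.2],"rotation":[0,0,-0.072],"fingers":-1},{"offset":[0,0,0.1],"rotation":[0,0,-0.072],"fingers":-1},{"offset":[0,0,0.05],"rotation":[0,0,-0.072],"fingers":-1},{"offset":[0,0,0],"rotation":[0,0,0],"fingers":-1},{"offset":[0,0,0],"rotation":[0,0,0],"fingers":-1}]'
python3 - <<'E'
from h import *
import cv2
im=manip.camera("wrist");cv2.imwrite("pics/w3.png",im[:,:,::-1])
o=manip.get_obs();T=R.from_quat(o["ee_rot"]).as_matrix();print(o["position"],o["ft_force"],"toolx deg",np.degrees(np.arctan2(T[1,0],T[0,0])),T[:,2])
E
```

```text
clock: 3.48
position: [0.5166, 0.0061, 0.1682]
ee_rot: [0.879, 0.478, 0.0, 0.0]
ft_force: [-0.1, -0.4, -0.1]
grip_width: 0.001
[0.51660271 0.00618996 0.16831891] [-0.36764442  0.62233608  0.80291396] toolx deg 57.10897359269549 [ 7.97407891e-04 -1.55675356e-04 -9.99999670e-01]
```

View pics/w3.png

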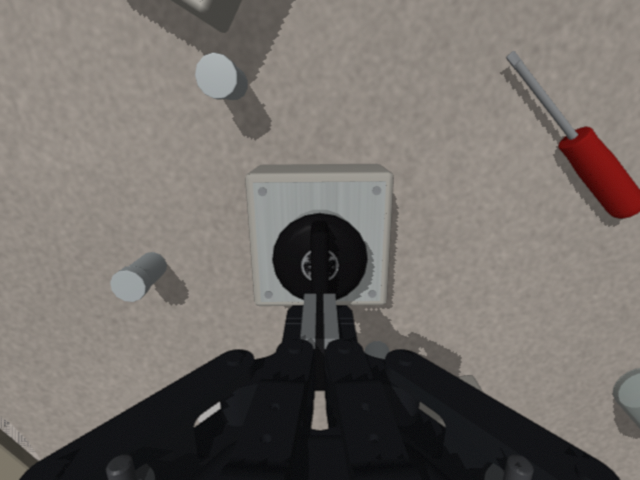

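```bash
python3 -m jog '[{"offset":[0,0,0.1],"rotation":[0,0,0],"fingers":-1},{"offset":[0,0,0.1],"rotation":[0,0,0],"fingers":-1},{"offset":[0,0,0.02],"rotation":[0,0,0],"fingers":-1},{"offset":[0,0,0.02],"rotation":[0,0,0],"fingers":-1},{"offset":[0,0,0],"rotation":[0,0,0],"fingers":-1},{"offset":[0,0,0],"rotation":[0,0,0],"fingers":-1}]'
```

```text
clock: 4.28
position: [0.5164, 0.0064, 0.132]
ee_rot: [0.878, 0.479, 0.0, 0.0]
ft_force: [-1.3, 0.9, 2.4]
grip_width: -0.003
```

```bash
python3 -m jog '[{"offset":[0,0,0.02],"rotation":[0,0,0],"fingers":-1},{"offset":[0,0,0.013],"rotation":[0,0,0],"fingers":-1},{"offset":[0,0,0],"rotation":[0,0,0],"fingers":-1},{"offset":[0,0,0],"rotation":[0,0,0],"fingers":-1}]';python3 -m jog '[{"offset":[0,0,0.013],"rotation":[0,0,0],"fingers":-1},{"offset":[0,0,0],"rotation":[0,0,0],"fingers":-1},{"offset":[0,0,0],"rotation":[0,0,0],"fingers":-1}]'
```

```text
clock: 4.78
position: [0.5164, 0.0064, 0.1271]
ee_rot: [0.878, 0.479, 0.0, 0.0]
ft_force: [-3.1, -0.2, 4.1]
grip_width: 0.001
clock: 5.15
position: [0.5164, 0.0064, 0.1251]
ee_rot: [0.878, 0.479, 0.0, 0.0]
ft_force: [-2.5, -0.0, 3.9]
grip_width: -0.001
```

```bash
python3 -m jog '[{"offset":[0,0,0.007],"rotation":[0,0,0],"fingers":-1},{"offset":[0,0,0],"rotation":[0,0,0],"fingers":-1},{"offset":[0,0,0],"rotation":[0,0,0],"fingers":-1}]';python3 -m jog '[{"offset":[0,0,0.004],"rotation":[0,0,0],"fingers":-1},{"offset":[0,0,0],"rotation":[0,0,0],"fingers":-1},{"offset":[0,0,0],"rotation":[0,0,0],"fingers":-1}]'
```

```text
clock: 5.52
position: [0.5165, 0.0064, 0.1241]
ee_rot: [0.878, 0.479, 0.0, 0.0]
ft_force: [-3.0, 0.8, 5.7]
grip_width: -0.0
clock: 5.9
position: [0.5166, 0.0064, 0.124]
ee_rot: [0.878, 0.479, 0.0, 0.0]
ft_force: [-4.8, 0.0, 10.6]
grip_width: -0.004
```

```bash
python3 -m jog '[{"offset":[0,0,-0.1],"rotation":[0,0,0],"fingers":-1},{"offset":[0,0,-0.1],"rotation":[0,0,0],"fingers":-1},{"offset":[0.16,-0.16,0],"rotation":[0,0,0],"fingers":-1},{"offset":[0,0,0],"rotation":[0,0,0],"fingers":-1},{"offset":[0,0,0.12],"rotation":[0,0,0],"fingers":-1},{"offset":[0,0,0.12],"rotation":[0,0,0],"fingers":-1},{"offset":[0,0,0.02],"rotation":[0,0,0],"fingers":-1},{"offset":[0,0,0],"rotation":[0,0,0],"fingers":-1}]'
python3 - <<'E'
from h import *
import cv2
im=manip.camera("wrist");cv2.imwrite("pics/w4.png",cv2.resize(im[180:400,190:450,::-1],(780,660))[:600])
o=manip.get_obs();T=R.from_quat(o["ee_rot"]).as_matrix();print(o["position"],o["ft_force"],T.T@(o["position"]-[.516,.0058,0]))
E
```

```text
clock: 6.9
position: [0.5089, 0.0393, 0.1138]
ee_rot: [0.878, 0.479, -0.0, -0.0]
ft_force: [-0.0, 0.1, 1.3]
grip_width: -0.001
[0.50922807 0.03942689 0.11426287] [-0.46460889 -1.31834348 -0.2506566 ] [ 0.02463528 -0.0238948  -0.11425748]
```

View pics/w4.png

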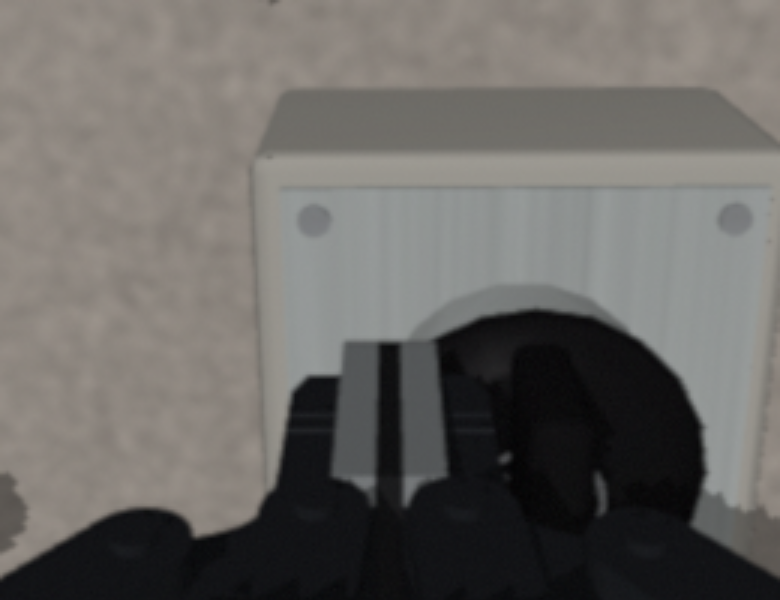

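```bash
python3 -m jog '[{"offset":[0,0.02,0],"rotation":[0,0,0],"fingers":-1},{"offset":[0,0,0],"rotation":[0,0,0],"fingers":-1},{"offset":[0,0,0],"rotation":[0,0,0],"fingers":-1}]';python3 -m jog '[{"offset":[0,0.02,0],"rotation":[0,0,0],"fingers":-1},{"offset":[0,0,0],"rotation":[0,0,0],"fingers":-1},{"offset":[0,0,0],"rotation":[0,0,0],"fingers":-1}]';python3 -m jog '[{"offset":[0,0.02,0],"rotation":[0,0,0],"fingers":-1},{"offset":[0,0,0],"rotation":[0,0,0],"fingers":-1},{"offset":[0,0,0],"rotation":[0,0,0],"fingers":-1}]'
```

```text
clock: 7.32
position: [0.5118, 0.0379, 0.1144]
ee_rot: [0.878, 0.479, 0.0, 0.0]
ft_force: [0.7, 0.5, 0.3]
grip_width: -0.001
clock: 7.7
position: [0.5141, 0.0363, 0.1142]
ee_rot: [0.878, 0.479, -0.0, 0.0]
ft_force: [-0.4, 0.8, 0.3]
grip_width: 0.001
clock: 8.07
position: [0.5166, 0.035, 0.1142]
ee_rot: [0.878, 0.479, -0.0, -0.0]
ft_force: [-2.2, 2.9, 1.0]
grip_width: 0.002
```

```bash
python3 -m jog '[{"offset":[0,0.02,0],"rotation":[0,0,0],"fingers":-1},{"offset":[0,0.01,0],"rotation":[0,0,0],"fingers":-1},{"offset":[0,0,0],"rotation":[0,0,0],"fingers":-1},{"offset":[0,0,0],"rotation":[0,0,0],"fingers":-1}]';python3 -m jog '[{"offset":[0,0.015,0],"rotation":[0,0,0],"fingers":-1},{"offset":[0,0,0],"rotation":[0,0,0],"fingers":-1},{"offset":[0,0,0],"rotation":[0,0,0],"fingers":-1}]'
python3 - <<'E'
from h import *
import cv2
im=manip.camera("wrist");cv2.imwrite("pics/w5.png",cv2.resize(im[180:400,190:450,::-1],(780,660))[:600])
im=manip.camera("scene");cv2.imwrite("pics/s5.png",cv2.resize(im[200:310,220:360,::-1],(700,550)))
E
```

```text
clock: 8.57
position: [0.5206, 0.0324, 0.1143]
ee_rot: [0.878, 0.479, 0.0, 0.0]
ft_force: [-0.8, 3.8, 0.6]
grip_width: -0.001
clock: 8.95
position: [0.5227, 0.0307, 0.1145]
ee_rot: [0.878, 0.479, 0.0, 0.0]
ft_force: [-1.0, 1.5, 2.0]
grip_width: -0.003
```

View pics/w5.png

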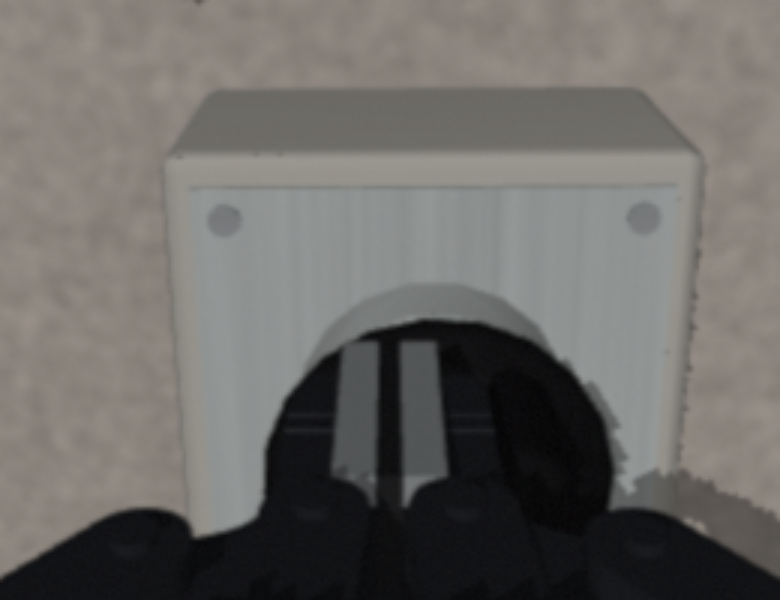

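```bash
python3 -m jog '[{"offset":[0,0.015,0],"rotation":[0,0,0],"fingers":-1},{"offset":[0,0,0],"rotation":[0,0,0],"fingers":-1},{"offset":[0,0,0],"rotation":[0,0,0],"fingers":-1}]';python3 -m jog '[{"offset":[0,0.012,0],"rotation":[0,0,0],"fingers":-1},{"offset":[0,0,0],"rotation":[0,0,0],"fingers":-1},{"offset":[0,0,0],"rotation":[0,0,0],"fingers":-1},{"offset":[0,0,0],"rotation":[0,0,0],"fingers":-1}]'
python3 - <<'E'
from h import *
import cv2
o=manip.get_obs();T=R.from_quat(o["ee_rot"]).as_matrix();print(T.T@(o["position"]-[.516,.0058,0]))
im=manip.camera("wrist");a=cv2.resize(im[240:340,260:420,::-1],(780,480))
im=manip.camera("scene");b=cv2.resize(im[210:300,240:340,::-1],(360,330))
b=np.hstack([cv2.resize(cv2.imread("pics/s5.png"),(420,330)),b])
cv2.imwrite("pics/m6.png",cv2.convertScaleAbs(cv2.resize(np.vstack([a,b]),(577,600)),alpha=1.8))
E
```

```text
clock: 9.43
position: [0.5243, 0.0296, 0.1142]
ee_rot: [0.878, 0.479, -0.0, 0.0]
ft_force: [-1.0, 1.5, 1.5]
grip_width: 0.001
clock: 9.93
position: [0.5258, 0.0288, 0.1143]
ee_rot: [0.878, 0.479, 0.0, 0.0]
ft_force: [-1.1, 1.4, 2.0]
grip_width: -0.001
[ 0.02464802 -0.00412848 -0.11426651]
```

View pics/m6.png

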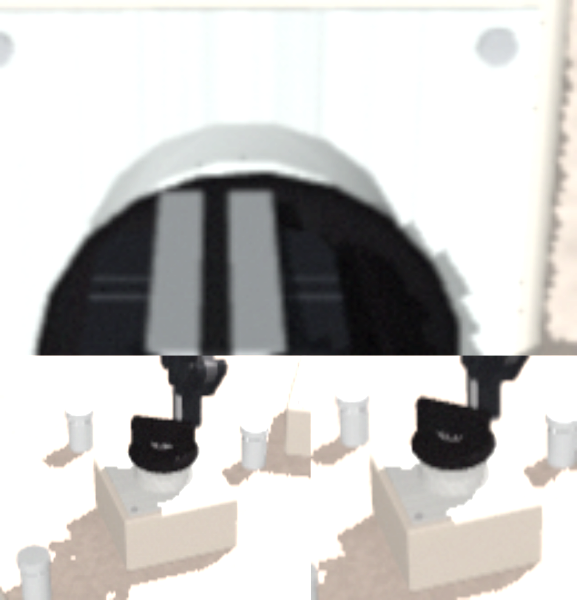

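Run:
```python
from h import *
import cv2
im=manip.camera("scene")[:,:,::-1];cv2.imwrite("pics/s7.png",im)
s0=cv2.imread("pics/scene0.png");s5=cv2.resize(cv2.imread("pics/s5.png"),(140,110),interpolation=cv2.INTER_AREA)
f=lambda c:[int(np.where(c[:,k].max(1)<60)[0].max()) for k in range(64,84,2)]
for c in(s0[200:310,220:360],s5,im[200:310,220:360]): print(f(c))
```

```text
[49, 50, 51, 51, 51, 51, 51, 50, 50, 49]
[50, 51, 51, 52, 52, 52, 52, 51, 51, 50]
[50, 50, 51, 51, 51, 51, 51, 51, 50, 49]
```

```bash
python3 -m jog '[{"offset":[0,-0.067,0],"rotation":[0,0,0],"fingers":-1},{"offset":[0,-0.067,0],"rotation":[0,0,0],"fingers":-1},{"offset":[0,0,-0.27],"rotation":[0,0,0],"fingers":-1},{"offset":[0,0,-0.26],"rotation":[0,0,0],"fingers":-1},{"offset":[0.327,-0.136,0],"rotation":[0,0,0],"fingers":-1},{"offset":[0.327,-0.136,0],"rotation":[0,0,0],"fingers":-1},{"offset":[0.327,-0.136,0],"rotation":[0,0,0],"fingers":-1},{"offset":[0,0,0],"rotation":[0,0,0],"fingers":-1}]';python3 -m jog '[{"offset":[0,0,0],"rotation":[0,0,0],"fingers":-1},{"offset":[0,0,0],"rotation":[0,0,0],"fingers":-1}]'
python3 - <<'E'
from h import *
import cv2
i=manip.camera_info("wrist");im=manip.camera("wrist")[:,:,::-1];cv2.imwrite("pics/w8.png",im)
print(manip.get_obs()["position"])
for q,z in(("home_station",.055),("home_top",.077)):
    for d in manip.recognise("wrist",q)[:2]:
        b=d["bbox"];print(q,round(d["conf"],2),np.round(b,1).tolist(),back("wrist",((b[0]+b[2])/2,(b[1]+b[3])/2),z,i).round(4))
s=manip.camera("scene")[:,:,::-1];t=manip.camera("top")[:,:,::-1]
r=lambda a:cv2.resize(a,(320,200))
m=np.hstack([cv2.resize(s[200:300,240:340],(260,200)),cv2.resize(t[230:300,285:365],(260,200))])
cv2.imwrite("pics/m8.png",np.vstack([cv2.resize(im,(520,390)),cv2.convertScaleAbs(m,alpha=1.5)]))
c=s[200:310,220:360];print([int(np.where(c[:,k].max(1)<60)[0].max()) for k in range(64,84,2)])
E
```

```text
clock: 11.08
position: [0.5353, 0.2018, 0.1938]
ee_rot: [0.876, 0.482, 0.0, -0.001]
ft_force: [-0.2, -0.2, -0.1]
grip_width: -0.0
clock: 11.32
position: [0.537, 0.1951, 0.1937]
ee_rot: [0.878, 0.478, -0.0, 0.0]
ft_force: [-0.2, -0.1, -0.6]
grip_width: -0.002
[0.53702173 0.19514489 0.19375707]
home_station 0.66 [234.7, 86.0, 414.3, 265.6] [0.5635 0.2291 0.055 ]
home_top 0.96 [296.6, 162.7, 344.9, 213.9] [0.5583 0.2262 0.077 ]
[49, 50, 50, 51, 51, 51, 51, 50, 50, 49]
```

View pics/m8.png

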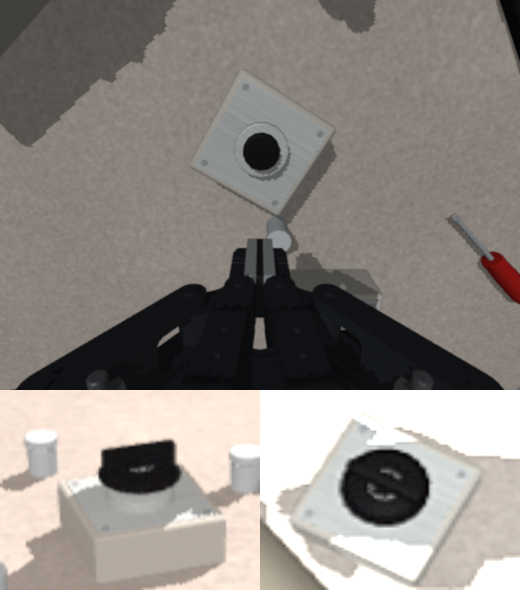

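```bash
python3 -m jog '[{"offset":[0.234,0,0],"rotation":[0,0,0],"fingers":-1},{"offset":[0,0,0.2],"rotation":[0,0,0],"fingers":-1},{"offset":[0,0,0.2],"rotation":[0,0,0],"fingers":-1},{"offset":[0,0,0.18],"rotation":[0,0,0],"fingers":-1},{"offset":[0,0,0],"rotation":[0,0,0],"fingers":-1},{"offset":[0,0,0],"rotation":[0,0,0],"fingers":-1}]'
python3 - <<'E'
from h import *
import cv2
im=manip.camera("wrist")[:,:,::-1];s=manip.camera("scene")[:,:,::-1]
print(manip.get_obs()["position"])
cv2.imwrite("pics/m9.png",cv2.convertScaleAbs(np.hstack([cv2.resize(im[200:350,220:420],(400,300)),cv2.resize(s[170:260,330:430],(333,300))]),alpha=1.5))
E
```

```text
clock: 12.32
position: [0.5564, 0.2264, 0.108]
ee_rot: [0.878, 0.479, 0.001, 0.0]
ft_force: [0.1, -0.2, 0.5]
grip_width: -0.001
[0.55659099 0.22639491 0.10822986]
```

View pics/m9.png

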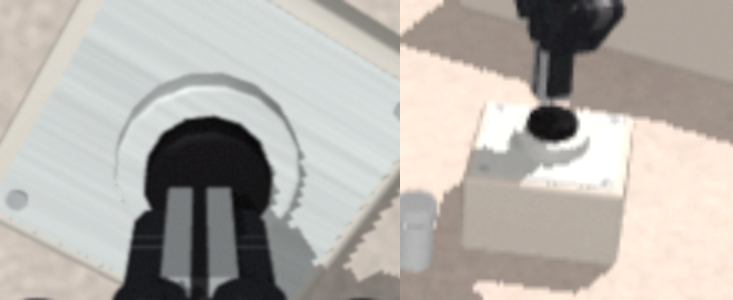

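```bash
python3 -m jog '[{"offset":[0,0,0.06],"rotation":[0,0,0],"fingers":-1},{"offset":[0,0,0.033],"rotation":[0,0,0],"fingers":-1},{"offset":[0,0,0],"rotation":[0,0,0],"fingers":-1},{"offset":[0,0,0],"rotation":[0,0,0],"fingers":-1}]';python3 -m jog '[{"offset":[0,0,0.02],"rotation":[0,0,0],"fingers":-1},{"offset":[0,0,0],"rotation":[0,0,0],"fingers":-1},{"offset":[0,0,0],"rotation":[0,0,0],"fingers":-1}]'
```

```text
clock: 12.92
position: [0.556, 0.2261, 0.0931]
ee_rot: [0.878, 0.479, 0.0, 0.0]
ft_force: [0.2, -2.2, 3.4]
grip_width: -0.001
clock: 13.3
position: [0.5561, 0.2261, 0.0902]
ee_rot: [0.878, 0.479, 0.0, 0.0]
ft_force: [-0.1, -1.0, 6.5]
grip_width: 0.001
```

Nearly at the bottom; a touch more, in small steps, to confirm the hard stop.

```bash
python3 -m jog '[{"offset":[0,0,0.004],"rotation":[0,0,0],"fingers":-1},{"offset":[0,0,0],"rotation":[0,0,0],"fingers":-1},{"offset":[0,0,0],"rotation":[0,0,0],"fingers":-1}]';python3 -m jog '[{"offset":[0,0,0.003],"rotation":[0,0,0],"fingers":-1},{"offset":[0,0,0],"rotation":[0,0,0],"fingers":-1},{"offset":[0,0,0],"rotation":[0,0,0],"fingers":-1},{"offset":[0,0,0],"rotation":[0,0,0],"fingers":-1}]'
```

```text
clock: 13.68
position: [0.5561, 0.2261, 0.0901]
ee_rot: [0.878, 0.479, 0.0, 0.0]
ft_force: [-2.5, -3.3, 11.6]
grip_width: -0.0
clock: 14.18
position: [0.5561, 0.2261, 0.09]
ee_rot: [0.878, 0.479, 0.0, 0.0]
ft_force: [-4.5, -3.3, 14.8]
grip_width: -0.002
```

Run:
```python
from h import *
import cv2
t=manip.camera("top")
for q in("vial_a","jar","flask","driver","beaker"):
    new=[np.round(d["bbox"]).tolist() for d in manip.recognise("top",q)[:3]];print(q,new)
o=manip.get_obs();print(o["position"],o["ft_force"])
manip.hand_in()
```

```text
vial_a [[381.0, 268.0, 393.0, 279.0]]
jar [[363.0, 328.0, 378.0, 347.0]]
flask []
driver []
beaker [[443.0, 171.0, 469.0, 200.0]]
[0.55609966 0.22611526 0.08998812] [-4.46646295 -4.02148775 15.88075753]
the job is handed in; nothing more can be done
```

I worked through the whole task and handed it in at about 14 s, with the homing button still held in. There is no verdict from the system.

- **Pressing the stop:** I pressed it on the wing with closed fingers until it reached the bottom stop. The force was about 11 N there, at 10 mm of travel.
- **Twisting:** I pushed the side of the wing clockwise with at most about 4 N. The force then dropped. Images after I let go show the button back at its original height, with the wing back in line with the station.
- **Homing button:** It is pressed to its hard stop, with the tool 6 mm below the nominal contact height and about 15–16 N on it.
- **Bystanders:** In the last top picture, the one vial the network found, the jar and the beaker match where they were at the start. The network did not find the flask, the driver or the other two vials in that picture, so I have no final check on those. I did not recheck the dial at the end. The arm never went near the dial, flask, driver or beaker below about 0.15 m.

The joint values cannot be read directly, so I judged the latch and the pop-up from forces and pictures. I did not catch the exact moment it popped: the picture I took part-way through the twist was too coarse to tell.

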